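Lock the vial carousel

ROBOT

A 6-joint arm with a two-finger parallel gripper is mounted at the origin on a cart in front of the work surface, level with it; the furniture and walls round the work are solid. World frame = base frame: x ahead of the robot, y to its left, z up, the work surface at z = 0. Lengths are in m, angles in rad, forces in N, time in s.
With the tool pointing down it reaches from about 0.35 to 0.725 m from the base axis. Payload 6 kg.
Tool frame: the origin (TCP) lies midway between the tips of the shut fingers; the grasp point (between the pads) lies 19 mm behind it; z points along the fingers, y is the line along which they close (so a half turn about z gives the same grasp; the last joint's range is limited). The gripper opens to 85 mm and grips with 20 to 120 N. Pads are 22 mm wide; open, the fingers measure 114 mm over their backs; the gripper's body (76 mm by 85 mm) begins 54 mm behind the grasp point. The pads swing forward as they close: fully open they stand 13 mm farther back than shut.
Start: joints at [1.655, 0.04, 0.085, 0, -1.615, -0.334], TCP at [0.148, 0.581, 0.231] pointing down, gripper open.
Joint ranges: [-2.56, 2.56], [-1.29, 2.01], [-1.08, 1.49], [-3.29, 1.98], [-2.81, -0.18], [-2.99, 2.99]. Speed limits (rad/s): [2.57, 2.57, 3.01, 3.14, 3.14, 3.14].

INTERFACE

Orientations are given as a unit quaternion [x, y, z, w].
In Python, from station import ctrl, eyes, spotter gives the robot as it stands. The module is installed in compiled form; this text tells all that it offers.
- The arm moves only by the tool jog_arm, never from a script. Its argument "steps" is a list of rows, each a list of 3 entries, a list of its own where there are three numbers: the shift along the world's x, y, z in m, then the turn about the world's z in rad, then the opening, from 0 (shut) to 1 (fully open). A call has 1 to 5 rows; each row shifts and turns the commanded pose from where the row before left it; what a row does not reach is not made up. A row lasts 1/8 s, in which the tool goes at most 62.5 mm and 10.7 degrees, less where a joint would pass 70% of its speed; a pose out of reach is approached as far as the arm can. A call with a gripper value outside its range is refused whole. The fingers move at their own pace and stop on an object; "force" is the grip in N (left out, the last holds). Time passes only in rows, so rows that do not move let the fingers close. It gives the time, the measured TCP pose, the force, the opening and the grip force at its end, in the units of the state.
- ctrl.get_obs(): the state, without advancing time (a new reading comes with each control period).
- eyes.get_image(name): name is "side" or "top" or "wrist"; returns a dict with "frame" (420x560x3 uint8, red, green, blue), "depth" (420x560 float32, m along the optical axis (not along the pixel's ray), 0 where there is no reading), "K" (3x3 intrinsics, pixels), "rvec" (rotation vector, rad) and "tvec" (3), from world to camera coordinates, as OpenCV has them. Camera axes: x right, y down, z forward; pixel columns grow to the right and rows downward; lengths in m; the calibration is good to about 2 mm. The wrist camera is an equidistant fisheye: a pixel r from the principal point sees the ray r / f radians off the axis. A picture is of the moment at which its call begins.
- ctrl.hand_in(): hands the job in; it is judged then, once.
Trained networks look in a picture, given as the dict that the camera call returned (one of the last four; its "shot" number tells which), for a name from the list of things; names that differ only in an ending like _2 or _b are one class to them, and where a whole thing is asked for, a point or a joint stands for the part that bears it (a point fixed in the world has none). Each returns a list of dicts, best first, with "p" (0 to 1); they miss things now and then, are a little off and sometimes report something else, mostly with a low value. They report only what shows in the picture. A call takes as long as a camera call. They do not tell look-alikes from the thing itself.
- spotter.look_for(query, picture): "bbox" ([centre column, centre row, width, height] in pixels, round what is visible of it).
- spotter.trace(query, picture): "region" (420x560 bool, what is visible of it) and "bbox" ([centre column, centre row, width, height] in pixels, round what is visible of it).
The state is a dict: "clock": time; "joint_pos": joint angles; "joint_velocities": joint speeds; "joint_efforts": joint torques, N m; "ee_pos": TCP position; "orientation": TCP orientation; "contact_force": force on the tool from outside, world axes, zero at the start; "moment": the same for the moment, N m; "grip_width": finger opening in m; "grip_force": force on a finger pad.
Only numpy, scipy, OpenCV 4.12 (cv2) and the standard library are available. Lean on these libraries where they do the work, as an engineer would, in place of code of your own. Each camera call takes 0.05 s, during which the arm holds its last target. There are 200 camera calls.

TASK

Lock the vial carousel so that it cannot turn while its vials are being changed: push its upright finger post round until the one deep slot in the rim of the metal disc stands in front of the locking bar, then push the bar by its upturned tab through the slot until it is fully home, the tab up against the guide. Then press sideways on the finger post with a fingertip, firmly enough to feel that the carousel is held, and let go. Only push, with moderate force: pinch and lift nothing, keep off the vials in the carousel, and leave the petri dish, the spare vial and the marker where they are.

Things in the scene. Friction and masses are not known exactly. Their poses are not given: they have to be found in the camera images.
- vial_changer: Vial changer fixed on the bench: white teardrop base (round end radius 94 mm). Origin on the bench under the carousel's axis, z up. Its -y side carries the bare-metal bar guide: a slideway 33 mm above the bench, y = -90 to -198 mm, with two cheeks and a strap over it from y = -92 to -140 mm, 34 mm wide, top 50 mm above the bench. The narrow base end is 68 mm wide and ends at y = -204 mm.
- carousel (a joint): Turning of the carousel about its upright axis (through the origin of vial_changer), rad, counter-clockwise from above is positive, no stops. 0 (or a full turn, 6.283) = deep slot exactly in front of the bar. It turns with light friction, about 1 N at the post, and stays where it is left.
- slot_mouth (a point): Mouth of the deep slot in the rim of the carousel's metal disc (diameter 160 mm, 8 mm thick, top 42 mm above the bench). Slot 18 mm wide, mouth flared to 24 mm, 30 mm deep towards the axis. The five other cut-outs, every 60 degrees round the rim, are shallow index notches 8 mm deep that do not take the bar. Point on the rim, 80 mm from the axis, 38 mm above the bench.
- guide_mouth (a point): Point fixed to vial_changer on its -y side, 80 mm from the axis, 38 mm above the bench: where slot_mouth must stand for the bar to enter (within about 5 mm; the bar's tapered nose centres the slot the rest of the way).
- finger_post: Upright steel post, 12 mm diameter, 36 mm tall, standing on the disc 64 mm from the axis, straight across the axis from the deep slot. Origin at its foot on the disc's top face (42 mm above the bench); its top is 78 mm above the bench. It turns with the carousel.
- vial_block: White round block (diameter 80 mm, top 62 mm above the bench) in the middle of the carousel with five capped vials in it (tops 98 mm above the bench, outermost 36 mm from the axis) and a clamping nut; turns with the carousel. Not to be touched. Origin on the axis at bench height.
- locking_bar: Steel bar, 14 mm wide, 10 mm high, 93 mm long, loose in its guide; slides along y of vial_changer (axes parallel to it) with about 1 N of friction, and could be pulled out backwards. Origin under the tip of its tapered nose, which points to +y, at the carousel. Origin starts 87 to 97 mm from the axis; 56 mm when fully home (tab on the guide's end, a hard stop).
- bar_tab (a point): Middle of the outer (pushing) face of the bar's upturned tab at the tail, 63 mm above the bench. The tab is 28 mm wide, 9 mm thick and rises to 73 mm above the bench (23 mm above the guide); push it along +y of vial_changer.
- petri_dish: Bystander: petri dish with lid, 58 mm diameter, 14 mm high, on the bench beside the changer; origin at the centre of its underside.
- spare_vial: Bystander: capped vial, 15 mm diameter, 51 mm tall, standing loose on the bench beside the changer; origin at the centre of its underside.
- marker_pen: Bystander: felt marker lying on the bench by the changer, 134 mm long, 12 mm thick; origin in its middle underneath, long axis y.
There are look-alikes about, which are no part of the job. What is meant by the locking_bar is not red, and is the larger of those in its own colour.

How it is judged:
On the way, in this order (a step that is already met when the one before it is completed fails the run):
1. the deep slot has been turned in front of the locking bar (horizontal distance between slot_mouth and guide_mouth below 0.01 m), for 0.1 s.
2. the bar is fully home in the slot (horizontal distance between slot_mouth and guide_mouth below 0.009 m and y of locking_bar in the frame of vial_changer above -0.0595 m), for 0.1 s.
3. the finger post is pressed with the bar home, and the carousel is held (all of step 2 and contact force between the fingers and finger_post above 2 N), for 0.1 s.
At the end, for the whole second after the job is handed in: Slot mouth within 9 mm of its place before the guide; bar through the slot, within 3.5 mm of fully home (nose under 59.5 mm from the axis), at rest and down in its guide (tab below 72 mm); petri dish, spare vial and marker within 15 mm of where they stood (all of step 2 and height (world z) of bar_tab below 0.072 m and linear speed of locking_bar below 0.01 m/s and distance of each of petri_dish, spare_vial, marker_pen from where it was at the start of the episode below 0.015 m); the robot touches nothing.
It fails at once if the locking bar is lifted or tipped (tab more than 9 mm above its level) or drawn back out of its guide (nose more than 115 mm from the axis) (height (world z) of bar_tab above 0.072 m or y of locking_bar in the frame of vial_changer below -0.115 m).
It fails at once if the bar or the post is pinched or forced (fingers on it with more than 35 N) (contact force between the fingers and locking_bar above 35 N or contact force between the fingers and finger_post above 35 N).
It fails at once if the vials in the carousel or their block are touched with more than 2 N (contact force between any of the fingers, the arm and vial_block above 2 N).
It fails at once if the petri dish, the spare vial or the marker is moved more than 15 mm or lifted (distance of any of petri_dish, spare_vial, marker_pen from where it was at the start of the episode above 0.015 m).
It also fails if it takes over 67 s, if anything falls off the work surface, if the arm or the gripper's body presses on something with over 40 N, if the wrist force passes 120 N, or if a joint passes its speed limit or range.

## Working session

There is one attempt and no reset: what is moved stays moved. The work goes in short steps, Python scripts to look and compute and a tool call to move; the robot and the scene stay as the last step left them, time stands still between calls to the robot, and variables do not carry over. Pictures are saved under pics/ and viewed, at most 10 in all, crops included, and the job is handed in when it is done.

Besides the shell and the picture viewer there is one more tool, called after "Emit:" as name([rows], argument=value, ...), one row to a line, values as JSON. jog_arm: Moves the arm, as the interface text tells. Its arguments: {"type":"object","properties":{"steps":{"type":"array","items":{"type":"array"}},"force":{"type":"number"}},"required":["steps"]}

```bash
mkdir -p pics; cat > h.py <<'E'
import numpy as np, cv2
from station import ctrl, eyes, spotter
def save(im,name,crop=None,s=1):
    f=im["frame"][:,:,::-1]
    if crop: c0,r0,c1,r1=crop; f=f[r0:r1,c0:c1]
    cv2.imwrite("pics/"+name,cv2.resize(f,None,fx=s,fy=s,interpolation=cv2.INTER_CUBIC))
def cam(im):
    R=cv2.Rodrigues(np.array(im["rvec"],float))[0]; t=np.array(im["tvec"],float).ravel(); return R,t
def atz(im,u,v,z):
    R,t=cam(im); K=np.array(im["K"]); d=R.T@np.linalg.inv(K)@np.array([u,v,1.]); o=-R.T@t
    return o+d*(z-o[2])/d[2]
def bydepth(im,u,v):
    R,t=cam(im);K=np.array(im["K"]); z=im["depth"][int(v),int(u)]
    return R.T@(np.linalg.inv(K)@np.array([u,v,1.])*z-t)
def proj(im,p):
    R,t=cam(im); return cv2.projectPoints(np.array(p,float).reshape(-1,3),cv2.Rodrigues(R)[0],t,np.array(im["K"],float),None)[0].reshape(-1,2)
E
python3 - <<'E'
from h import *
a=eyes.get_image("top"); b=eyes.get_image("side")
cv2.imwrite("pics/a.png",np.vstack([a["frame"],b["frame"]])[:,:,::-1][:, :] if 0 else a["frame"][:,:,::-1])
save(b,"b.png")
for im in (a,b):
  for q in ["vial_changer","locking_bar","finger_post","slot_mouth","petri_dish","spare_vial","marker_pen","vial_block"]:
    print(q,[(np.round(d["bbox"]).astype(int).tolist(),round(d["p"],2)) for d in spotter.look_for(q,im)[:4]])
E
```

```text
vial_changer [([340, 200, 165, 104], 0.63)]
locking_bar [([322, 306, 18, 30], 0.74), ([218, 195, 42, 24], 0.54), ([280, 206, 25, 12], 0.53)]
finger_post [([334, 184, 5, 8], 0.63)]
slot_mouth [([369, 197, 94, 92], 0.9), ([336, 200, 163, 106], 0.33)]
petri_dish [([289, 143, 32, 27], 0.72)]
spare_vial [([295, 252, 8, 7], 0.43)]
marker_pen [([388, 274, 76, 21], 0.71)]
vial_block [([370, 197, 44, 51], 0.56)]
vial_changer [([317, 288, 125, 115], 0.6)]
locking_bar [([288, 220, 18, 27], 0.9), ([299, 216, 7, 14], 0.57)]
finger_post []
slot_mouth [([317, 280, 114, 84], 0.59)]
petri_dish []
spare_vial [([241, 251, 15, 30], 0.84)]
marker_pen [([228, 326, 27, 63], 0.62)]
vial_block [([317, 267, 60, 59], 0.82)]
```

View pics/a.png

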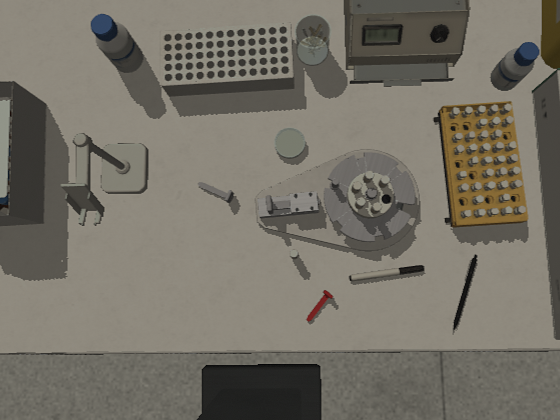

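View pics/b.png

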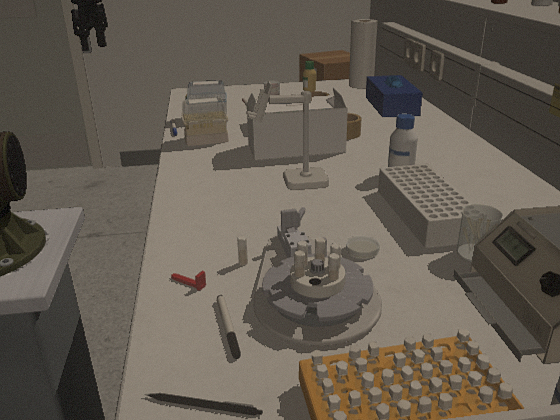

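```bash
python3 - <<'E'
from h import *
a=eyes.get_image("top"); b=eyes.get_image("side")
A=cv2.resize(a["frame"][130:260,190:430],None,fx=3.3,fy=3.3,interpolation=2)
save(a,"c.png",(190,130,430,260),3.3)
save(b,"d.png",(220,190,400,340),4)
print(proj(a,[[0.148,.581,.231],[0,0,0]]), ctrl.get_obs())
for n,(u,v) in dict(hub=(372,194),post=(334,184),post2=(411,222),tab=(268,204),dec0=(202,185),dec=(232,196),block=(318,205),dish=(289,143),vial=(294,254),pen=(388,273)).items(): print(n,bydepth(a,u,v).round(3))
E
```

```text
[[-234.13692656  486.22307731]
 [ 225.83504448  529.0554114 ]] {'clock': 1.0, 'joint_pos': array([ 1.65466757e+00,  4.02133259e-02,  8.48420201e-02, -1.94422852e-05,
       -1.61552554e+00, -3.33702341e-01]), 'joint_velocities': array([ 0.00133393,  0.00013431,  0.00020831,  0.00018431, -0.0024565 ,
       -0.00067234]), 'joint_efforts': array([ 6.78987199e-04, -3.67933524e+01,  3.47446918e+01,  6.93329260e+00,
       -1.03754188e-03, -3.56798132e-06]), 'ee_pos': array([0.14831224, 0.58136137, 0.23127298]), 'orientation': array([ 9.92208246e-01, -1.24590508e-01,  9.17336922e-07,  5.11829654e-05]), 'contact_force': array([0.32725842, 0.2181262 , 0.02124578]), 'moment': array([-0.01441076, -0.02458354, -0.01183559]), 'grip_force': 0.0, 'grip_width': 0.0855747097580905}
hub [ 0.556 -0.256  0.079]
post [ 0.575 -0.193  0.075]
post2 [ 0.515 -0.333  0.012]
tab [ 0.543 -0.079  0.069]
dec0 [0.591 0.048 0.008]
dec [ 0.569 -0.009  0.009]
block [ 0.545 -0.166  0.036]
dish [ 0.666 -0.115  0.014]
vial [ 0.458 -0.122  0.051]
pen [ 0.425 -0.288  0.012]
```

View pics/c.png

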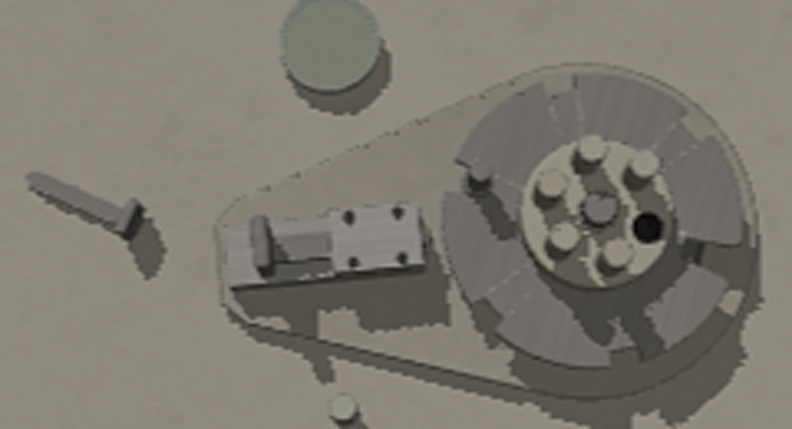

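View pics/d.png

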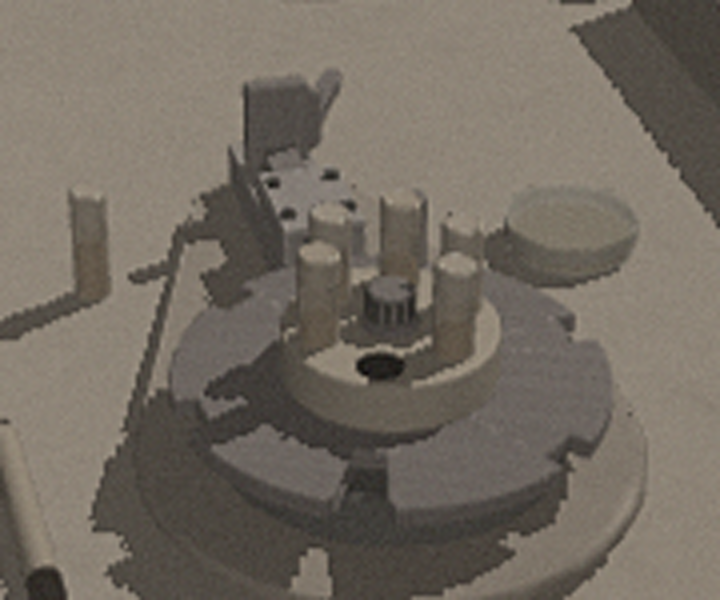

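Candidates for the bar, in top-view pixels: the grey T in the guide (280,205), with its tab at (268,204); a smaller grey T lying loose (216,192); a red T (320,305). The one in the guide is not red and is the larger grey one, and the enlarged crop confirms it. The finger post is at (335,184), and the deep slot is opposite it at about (402,207).

```bash
python3 - <<'E'
from h import *
from scipy.optimize import least_squares
a=eyes.get_image("top")
R,t=cam(a);K=np.array(a["K"]); v,u=np.mgrid[0:420,0:560]
P=(np.stack([(u-K[0,2])/K[0,0],(v-K[1,2])/K[1,1],np.ones_like(u)],-1)*a["depth"][...,None]-t)@R
near=np.hypot(P[...,0]-.556,P[...,1]+.256)
d=P[(near<.1)&(abs(P[...,2]-.042)<.006)]
hull=cv2.convexHull(d[:,:2].astype(np.float32))[:,0]
# point of hull: fit circle with r=.08
s=least_squares(lambda c:np.hypot(*(hull-c[:2]).T)-.08,[.556,-.256],loss="soft_l1",f_scale=.002)
print("axis",s.x,"z",np.median(d[:,2]),"res",np.std(s.fun),len(hull))
C=s.x
m=(P[...,1]>C[1]+.088)&(P[...,1]<C[1]+.145)&(abs(P[...,2]-.05)<.005)&(abs(P[...,0]-.55)<.05)
q=P[m][:,:2].astype(np.float32); print("strap",len(q),cv2.minAreaRect(q),np.arctan2(*(q.mean(0)-C)[::-1]),np.hypot(*(q.mean(0)-C)))
m=(P[...,1]>C[1]+.14)&(P[...,1]<C[1]+.23)&(P[...,2]>.062)&(P[...,2]<.09)&(abs(P[...,0]-.55)<.05)
q=P[m]; print("tab",len(q),q.min(0),q.max(0),q.mean(0),np.arctan2(*(q[:,:2].mean(0)-C)[::-1]),np.hypot(*(q[:,:2].mean(0)-C)))
m=(near>.05)&(near<.08)&(P[...,2]>.062)&(P[...,2]<.09); q=P[m]
print("post",len(q),q.mean(0),np.arctan2(*(q[:,:2].mean(0)-C)[::-1]),np.hypot(*(q[:,:2].mean(0)-C)))
E
```

```text
axis [ 0.5587497 -0.2556655] z 0.04172310221975678 res 0.005315517926598315 45
strap 535 ((0.5491572022438049, -0.13821066915988922), (0.034068234264850616, 0.054576627910137177), 4.527428150177002) 1.654803658335344 0.11564421874023617
tab 91 [ 0.53074495 -0.08614732  0.06348285] [ 0.55856868 -0.07574149  0.0760417 ] [ 0.54421205 -0.0810721   0.0718334 ] 1.6538704420139825 0.1751976063962681
post 50 [ 0.57828394 -0.195289    0.07550216] 1.2578851408809761 0.06345793157694986
```

Emit:
jog_arm([
  [[0.02,-0.055,0],0,0],
  [[0.02,-0.055,0],0,0],
  [[0.02,-0.055,0],0,0],
  [[0.02,-0.055,0],0,0],
  [[0.02,-0.055,0],0,0],
])

```text
clock: 1.68
ee_pos: [0.2487, 0.3046, 0.2315]
orientation: [0.992, -0.124, 0.0, -0.0]
contact_force: [0.6, -0.1, 1.6]
grip_width: 0.0001
grip_force: 0.0
```

Emit:
jog_arm([
  [[0.03,-0.05,0],0,0],
  [[0.03,-0.05,0],0,0],
  [[0.03,-0.05,0],0,0],
  [[0.03,-0.05,0],0,0],
  [[0.03,-0.05,0],0,0],
])

```text
clock: 2.3
ee_pos: [0.3989, 0.0545, 0.2318]
orientation: [0.992, -0.124, 0.001, -0.001]
contact_force: [1.3, 1.5, 0.4]
grip_width: 0.0002
grip_force: 0.0
```

Emit:
jog_arm([
  [[0.03,-0.05,0],0,0],
  [[0.03,-0.05,0],0,0],
  [[0.03,-0.05,0],0,0],
  [[0.03,-0.05,-0.03],0,0],
  [[0.034,-0.043,-0.04],0,0],
])

```text
clock: 2.92
ee_pos: [0.5494, -0.1832, 0.1661]
orientation: [0.992, -0.125, 0.001, 0.0]
contact_force: [1.1, 1.3, -0.1]
grip_width: -0.0002
grip_force: 0.0
```

Emit:
jog_arm([
  [[0,0,-0.04],0,0],
  [[0,0,-0.03],0,0],
  [[0,0,-0.02],0,0],
  [[0,0,-0.015],0,0],
  [[0,0,0],0,0],
])

```text
clock: 3.55
ee_pos: [0.5479, -0.1807, 0.0604]
orientation: [0.992, -0.124, -0.0, 0.0]
contact_force: [0.2, 0.1, 0.7]
grip_width: -0.0
grip_force: 0.0
```

```bash
python3 - <<'E'
from h import *
save(eyes.get_image("top"),"e.png",(190,130,430,260),3.3)
C=np.array([.559,-.256]); p=None
for th in range(95,-72,-8):
    q=C+.066*np.array([np.cos(np.radians(th)),np.sin(np.radians(th))])
    print(th,q.round(4),None if p is None else (q-p).round(4)); p=q
E
```

```text
95 [ 0.5532 -0.1903] None
87 [ 0.5625 -0.1901] [0.0092 0.0002]
79 [ 0.5716 -0.1912] [ 0.0091 -0.0011]
71 [ 0.5805 -0.1936] [ 0.0089 -0.0024]
63 [ 0.589  -0.1972] [ 0.0085 -0.0036]
55 [ 0.5969 -0.2019] [ 0.0079 -0.0047]
47 [ 0.604  -0.2077] [ 0.0072 -0.0058]
39 [ 0.6103 -0.2145] [ 0.0063 -0.0067]
31 [ 0.6156 -0.222 ] [ 0.0053 -0.0075]
23 [ 0.6198 -0.2302] [ 0.0042 -0.0082]
15 [ 0.6228 -0.2389] [ 0.003  -0.0087]
7 [ 0.6245 -0.248 ] [ 0.0018 -0.009 ]
-1 [ 0.625  -0.2572] [ 0.0005 -0.0092]
-9 [ 0.6242 -0.2663] [-0.0008 -0.0092]
-17 [ 0.6221 -0.2753] [-0.0021 -0.009 ]
-25 [ 0.6188 -0.2839] [-0.0033 -0.0086]
-33 [ 0.6144 -0.2919] [-0.0045 -0.0081]
-41 [ 0.6088 -0.2993] [-0.0055 -0.0074]
-49 [ 0.6023 -0.3058] [-0.0065 -0.0065]
-57 [ 0.5949 -0.3114] [-0.0074 -0.0055]
-65 [ 0.5869 -0.3158] [-0.0081 -0.0045]
```

View pics/e.png

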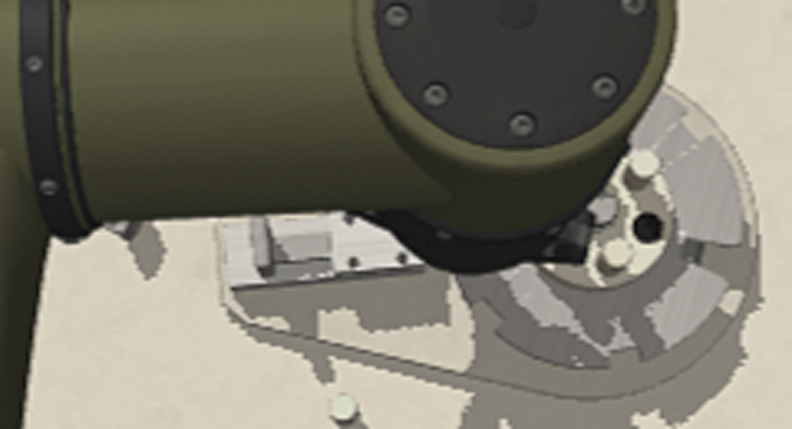

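Emit:
jog_arm([
  [[0.005,-0.0095,-0.003],0,0],
  [[0.009,0,0],-0.07,0],
  [[0.009,-0.001,0],-0.14,0],
  [[0.009,-0.0025,0],-0.14,0],
  [[0.0085,-0.0035,0],-0.14,0],
])

```text
clock: 4.22
ee_pos: [0.5895, -0.1979, 0.0587]
orientation: [0.932, -0.364, 0.0, -0.0]
contact_force: [-1.9, 0.1, 0.8]
grip_width: -0.0002
grip_force: 0.7
```

Emit:
jog_arm([
  [[0.0075,-0.004,0],-0.14,0],
  [[0.007,-0.006,0],-0.14,0],
  [[0.0065,-0.0065,0],-0.14,0],
  [[0.0055,-0.0075,0],-0.14,0],
  [[0.004,-0.008,0],-0.14,0],
])

```text
clock: 4.85
ee_pos: [0.6199, -0.23, 0.0584]
orientation: [0.75, -0.661, 0.0, -0.0]
contact_force: [-1.6, 1.5, -0.4]
grip_width: 0.0003
grip_force: 0.7
```

Emit:
jog_arm([
  [[0.003,-0.009,0],-0.14,0],
  [[0.0015,-0.009,0],-0.14,0],
  [[0.0005,-0.009,0],-0.14,0],
  [[-0.001,-0.009,0],-0.14,0],
  [[-0.002,-0.009,0],-0.14,0],
])

```text
clock: 5.48
ee_pos: [0.6218, -0.2749, 0.0583]
orientation: [-0.478, 0.878, -0.0, 0.0]
contact_force: [0.1, 1.7, 0.8]
grip_width: 0.0001
grip_force: 0.7
```

```bash
cat > m.py <<'E'
from h import *
a=eyes.get_image("top"); b=eyes.get_image("side")
C=np.array([.559,-.256])
for n,a in (("top",a),("side",b)):
  R,t=cam(a);K=np.array(a["K"]); v,u=np.mgrid[0:420,0:560]
  P=(np.stack([(u-K[0,2])/K[0,0],(v-K[1,2])/K[1,1],np.ones_like(u)],-1)*a["depth"][...,None]-t)@R
  r=np.hypot(P[...,0]-C[0],P[...,1]-C[1])
  m=(r>.05)&(r<.076)&(P[...,2]>.055)&(P[...,2]<.082); q=P[m]
  print(n,"post-ish",len(q),q.mean(0) if len(q) else "", np.degrees(np.arctan2(*(q[:,:2].mean(0)-C)[::-1])) if len(q) else "")
  # disc coverage by angle at r 55..70, z disc
  ang=np.degrees(np.arctan2(P[...,1]-C[1],P[...,0]-C[0]))
  for lab,lo,hi in (("deep",.055,.069),("rim",.074,.078)):
    rr=(r>lo)&(r<hi)&(a["depth"]>0)
    print(n,lab,[(k,int(1000*np.median(P[rr&(abs(ang-k)<2)][:,2])) if (rr&(abs(ang-k)<2)).sum()>2 else None) for k in range(60,132,4)])
E
python3 m.py; python3 -c "
from h import *
save(eyes.get_image('side'),'f.png',(220,190,400,340),4)"
```

```text
top post-ish 27 [ 0.60742303 -0.28989783  0.06851143] -34.99337625877152
top deep [(60, 426), (64, 416), (68, 404), (72, 42), (76, 41), (80, 41), (84, 41), (88, 42), (92, 41), (96, 41), (100, 41), (104, 42), (108, 41), (112, 41), (116, 42), (120, 42), (124, 41), (128, 41)]
top rim [(60, 433), (64, 427), (68, 412), (72, 41), (76, 40), (80, 15), (84, 12), (88, 13), (92, 41), (96, 43), (100, 41), (104, 40), (108, 42), (112, 41), (116, 41), (120, 41), (124, 41), (128, 40)]
side post-ish 272 [ 0.6144651  -0.29009764  0.07154992] -31.581468102493613
side deep [(60, 402), (64, 407), (68, None), (72, None), (76, None), (80, None), (84, None), (88, None), (92, None), (96, None), (100, None), (104, None), (108, 43), (112, 44), (116, 43), (120, 43), (124, 43), (128, 43)]
side rim [(60, None), (64, None), (68, 395), (72, None), (76, None), (80, None), (84, None), (88, None), (92, None), (96, None), (100, None), (104, 44), (108, 43), (112, 43), (116, 43), (120, 43), (124, 43), (128, 43)]
```

View pics/f.png

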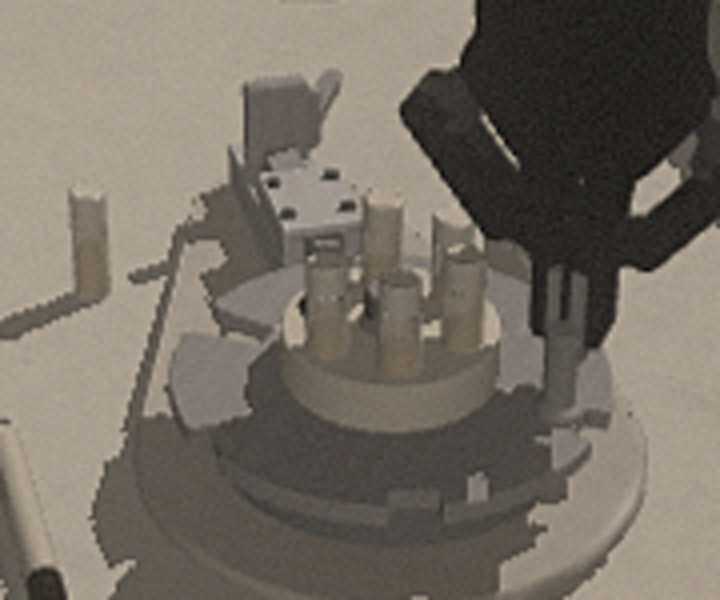

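Emit:
jog_arm([
  [[-0.0035,-0.0085,0],-0.14,0],
  [[-0.0045,-0.008,0],-0.14,0],
  [[-0.0055,-0.0075,0],-0.14,0],
  [[-0.0065,-0.0065,0],-0.14,0],
  [[-0.005,-0.004,0],-0.1,0],
])

```text
clock: 6.25
ee_pos: [0.5967, -0.3088, 0.0582]
orientation: [-0.17, 0.985, 0.0, 0.001]
contact_force: [0.5, 0.8, -1.0]
grip_width: -0.0001
grip_force: 0.6
```

```bash
python3 m.py
```

```text
top post-ish 72 [ 0.57840831 -0.31407912  0.07247912] -71.52191040282587
top deep [(60, 442), (64, 439), (68, 435), (72, 429), (76, 422), (80, 407), (84, 41), (88, 41), (92, 42), (96, 41), (100, 38), (104, 18), (108, 26), (112, 23), (116, 41), (120, 41), (124, 41), (128, 41)]
top rim [(60, 444), (64, 441), (68, 437), (72, 432), (76, 423), (80, 408), (84, 42), (88, 41), (92, 41), (96, 41), (100, 39), (104, 12), (108, 13), (112, 13), (116, 41), (120, 41), (124, 41), (128, 42)]
side post-ish 286 [ 0.58411678 -0.31834798  0.0704991 ] -68.05804097816507
side deep [(60, None), (64, None), (68, None), (72, None), (76, None), (80, None), (84, None), (88, None), (92, None), (96, None), (100, None), (104, None), (108, None), (112, 43), (116, 43), (120, 43), (124, 43), (128, 43)]
side rim [(60, None), (64, None), (68, None), (72, None), (76, None), (80, 44), (84, 43), (88, None), (92, None), (96, None), (100, None), (104, None), (108, None), (112, None), (116, 43), (120, 43), (124, 43), (128, 43)]
```

Emit:
jog_arm([
  [[-0.0045,-0.0035,0],-0.08,0],
  [[-0.004,-0.0025,0],-0.07,0],
  [[-0.0025,-0.0015,0],-0.05,0],
  [[0,0,0],0,0],
])

```text
clock: 6.85
ee_pos: [0.5856, -0.3164, 0.0582]
orientation: [-0.073, 0.997, -0.0, 0.0]
contact_force: [-0.2, 0.0, 0.3]
grip_width: -0.0004
grip_force: 0.1
```

```bash
cat > s.py <<'E'
from h import *
a=eyes.get_image("top")
C=np.array([.559,-.256]); g=np.radians(94.8)
# colour/depth profile at z=.042 across the slot, r=.066..078
R,t=cam(a); out=[]
for k in np.arange(76,116,1.5):
    z=[]
    for r in (.064,.068,.072,.076):
        x,y=C+r*np.array([np.cos(np.radians(k)),np.sin(np.radians(k))]); uu,vv=proj(a,[x,y,.042])[0]
        z.append(int(1000*bydepth(a,round(uu),round(vv))[2]))
    out.append((k,z))
for o in out: print(o)
save(a,"g%d.png"%a["shot"],(250,150,430,250),4.4); print(a["shot"])
E
python3 s.py
```

```text
(np.float64(76.0), [40, 38, 41, 43])
(np.float64(77.5), [45, 44, 38, 42])
(np.float64(79.0), [44, 44, 41, 41])
(np.float64(80.5), [40, 40, 42, 43])
(np.float64(82.0), [40, 41, 42, 38])
(np.float64(83.5), [41, 42, 43, 42])
(np.float64(85.0), [43, 40, 43, 41])
(np.float64(86.5), [41, 42, 42, 42])
(np.float64(88.0), [43, 43, 41, 44])
(np.float64(89.5), [40, 40, 40, 40])
(np.float64(91.0), [33, 34, 37, 39])
(np.float64(92.5), [20, 14, 11, 10])
(np.float64(94.0), [22, 13, 11, 14])
(np.float64(95.5), [19, 13, 11, 12])
(np.float64(97.0), [22, 8, 11, 13])
(np.float64(98.5), [21, 14, 12, 12])
(np.float64(100.0), [25, 12, 13, 12])
(np.float64(101.5), [24, 9, 14, 9])
(np.float64(103.0), [24, 10, 10, 13])
(np.float64(104.5), [21, 43, 41, 40])
(np.float64(106.0), [42, 41, 41, 43])
(np.float64(107.5), [42, 45, 41, 41])
(np.float64(109.0), [41, 43, 42, 40])
(np.float64(110.5), [41, 942, 44, 39])
(np.float64(112.0), [42, 43, 43, 41])
(np.float64(113.5), [40, 42, 42, 44])
(np.float64(115.0), [43, 41, 44, 44])
12
```

Emit:
jog_arm([
  [[-0.0028,-0.0012,0],-0.04,0],
  [[0,0,0],0,0],
  [[0,0,0],0,0],
])

```text
clock: 7.28
ee_pos: [0.5824, -0.3176, 0.0579]
orientation: [-0.051, 0.999, 0.0, -0.0]
contact_force: [0.7, 0.8, 0.6]
grip_width: 0.0
grip_force: 0.3
```

```bash
python3 s.py | awk 'NR>8&&NR<22||/^[0-9]/'
```

```text
(np.float64(88.0), [32, 34, 36, 38])
(np.float64(89.5), [18, 11, 13, 11])
(np.float64(91.0), [22, 12, 13, 11])
(np.float64(92.5), [23, 13, 15, 13])
(np.float64(94.0), [21, 13, 13, 15])
(np.float64(95.5), [20, 14, 13, 14])
(np.float64(97.0), [21, 11, 13, 10])
(np.float64(98.5), [18, 10, 11, 12])
(np.float64(100.0), [22, 14, 11, 15])
(np.float64(101.5), [43, 43, 11, 41])
(np.float64(103.0), [43, 42, 39, 42])
(np.float64(104.5), [40, 45, 43, 43])
(np.float64(106.0), [40, 42, 40, 42])
13
```

Emit:
jog_arm([
  [[0.012,0.003,0],0,0],
  [[0,0,0.03],0,0],
  [[0,0,0.04],0,0],
  [[0,0,0.03],0.17,0],
  [[-0.01,0.03,0],0.17,0],
])

```text
clock: 7.95
ee_pos: [0.586, -0.2858, 0.1607]
orientation: [-0.221, 0.975, -0.001, 0.002]
contact_force: [0.6, 0.8, 0.6]
grip_width: -0.0001
grip_force: 0.0
```

Emit:
jog_arm([
  [[-0.01,0.04,0],0.17,0],
  [[-0.01,0.045,0],0.17,0],
  [[-0.01,0.045,0],0.17,0],
  [[-0.01,0.045,0],0.17,0],
  [[-0.003,0.045,0],0.17,0],
])

```text
clock: 8.57
ee_pos: [0.5413, -0.0629, 0.1582]
orientation: [-0.604, 0.797, -0.0, 0.0]
contact_force: [-0.2, 0.8, 0.8]
grip_width: 0.0001
grip_force: 0.0
```

```bash
python3 - <<'E'
from h import *
b=eyes.get_image("side"); o=ctrl.get_obs(); print(o["ee_pos"].round(4),o["orientation"].round(3), "yaw",2*np.degrees(np.arctan2(o["orientation"][1],o["orientation"][0])))
C=np.array([.559,-.256]); g=np.array([np.cos(np.radians(94.8)),np.sin(np.radians(94.8))])
print("to start",C+.208*g-o["ee_pos"][:2])
E
```

```text
[ 0.5414 -0.059   0.1581] [-0.608  0.794  0.     0.001] yaw 254.91452511852702
to start [0.00014913 0.01025372]
```

Emit:
jog_arm([
  [[0,0.01,0],0.17,0],
  [[0,0,-0.03],0.17,0],
  [[0,0,-0.04],0,0],
  [[0,0,-0.025],0,0],
  [[0,0,-0.012],0,0],
])

```text
clock: 9.25
ee_pos: [0.541, -0.0545, 0.0493]
orientation: [0.728, -0.685, -0.001, 0.001]
contact_force: [0.3, -1.0, -0.6]
grip_width: -0.0002
grip_force: 0.0
```

```bash
python3 - <<'E'
from h import *
b=eyes.get_image("side"); o=ctrl.get_obs(); print(o["ee_pos"].round(4), "yaw",2*np.degrees(np.arctan2(o["orientation"][1],o["orientation"][0])))
save(b,"h.png",(200,160,380,310),4)
E
```

```text
[ 0.5406 -0.0544  0.0484] yaw -86.50668828534134
```

View pics/h.png

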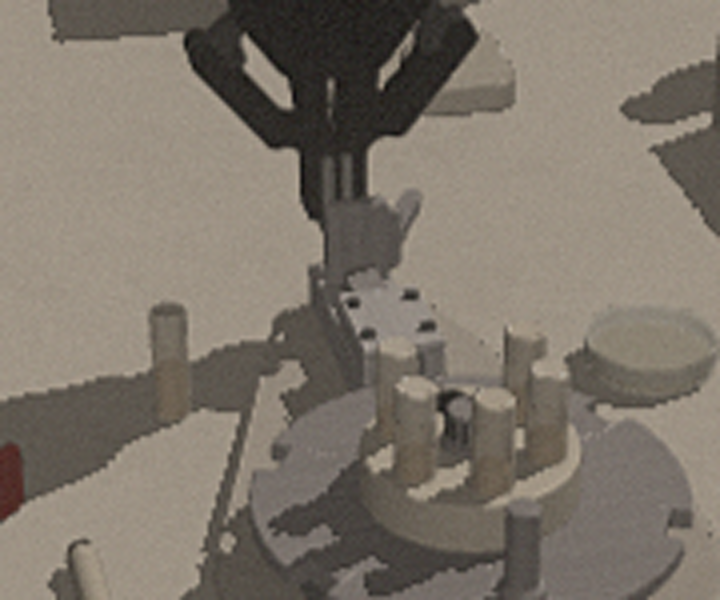

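Emit:
jog_arm([
  [[0.001,-0.008,0],0.02,0],
  [[0.001,-0.008,0],0,0],
  [[0.0007,-0.008,0],0,0],
  [[0.0007,-0.008,0],0,0],
  [[0,0,0],0,0],
])

```text
clock: 9.93
ee_pos: [0.5448, -0.0874, 0.0509]
orientation: [0.735, -0.678, 0.0, 0.0]
contact_force: [0.3, 0.7, -0.3]
grip_width: -0.0001
grip_force: 0.0
```

Emit:
jog_arm([
  [[0.0003,-0.004,0],0,0],
  [[0.0002,-0.003,0],0,0],
  [[0,0,0],0,0],
])

```text
clock: 10.3
ee_pos: [0.5452, -0.0938, 0.0507]
orientation: [0.735, -0.678, -0.0, 0.0]
contact_force: [0.4, -0.5, -0.1]
grip_width: 0.0
grip_force: 0.0
```

Emit:
jog_arm([
  [[0.0002,-0.0015,0],0,0],
  [[0,0,0],0,0],
])

```text
clock: 10.55
ee_pos: [0.5455, -0.095, 0.0508]
orientation: [0.735, -0.678, -0.0, 0.0]
contact_force: [1.2, 1.0, -0.2]
grip_width: 0.0003
grip_force: 0.4
```

Emit:
jog_arm([
  [[0.0001,-0.0015,0],0,0],
  [[0,0,0],0,0],
])

```text
clock: 10.8
ee_pos: [0.5455, -0.0951, 0.0508]
orientation: [0.735, -0.678, -0.001, -0.001]
contact_force: [-2.2, 7.3, 2.7]
grip_width: -0.0
grip_force: 3.8
```

Emit:
jog_arm([
  [[0.0001,-0.0015,0],0,0],
  [[0,0,0],0,0],
])

```text
clock: 11.05
ee_pos: [0.5455, -0.0951, 0.0508]
orientation: [0.736, -0.677, -0.002, -0.002]
contact_force: [-4.2, 13.7, 3.5]
grip_width: -0.0001
grip_force: 7.0
```

Emit:
jog_arm([
  [[0,0.004,0],0,0],
  [[0,0.015,0],0,0],
  [[0,0.004,0.03],0,0],
  [[0,0,0.05],0,0],
  [[0.02,-0.02,0.03],-0.17,0],
])

```text
clock: 11.68
ee_pos: [0.5665, -0.0942, 0.1644]
orientation: [-0.674, 0.738, -0.002, 0.001]
contact_force: [0.5, -0.9, -0.4]
grip_width: -0.0004
grip_force: 0.0
```

```bash
python3 - <<'E'
from h import *
a=eyes.get_image("side"); save(a,"i.png",(200,160,380,310),4)
R,t=cam(a);K=np.array(a["K"]); v,u=np.mgrid[0:420,0:560]
P=(np.stack([(u-K[0,2])/K[0,0],(v-K[1,2])/K[1,1],np.ones_like(u)],-1)*a["depth"][...,None]-t)@R
C=np.array([.559,-.256]);g=np.array([np.cos(np.radians(94.8)),np.sin(np.radians(94.8))])
rel=P[...,:2]-C; l=rel@g; w=rel@np.array([-g[1],g[0]])
m=(l>.12)&(l<.2)&(abs(w)<.02)&(P[...,2]>.056)&(P[...,2]<.08); print(m.sum(),np.percentile(l[m],[5,50,95]),P[m][:,2].max())
r=np.hypot(rel[...,0],rel[...,1]); m=(r>.052)&(r<.076)&(P[...,2]>.055)&(P[...,2]<.082)
q=P[m][:,:2].mean(0)-C; print(m.sum(),np.degrees(np.arctan2(q[1],q[0])),np.hypot(*q), ctrl.get_obs()["ee_pos"])
E
```

```text
194 [0.13917484 0.14202122 0.14701953] 0.07718758138664501
167 -84.9918085494495 0.06593370739553002 [ 0.56918284 -0.09694814  0.16776004]
```

View pics/i.png

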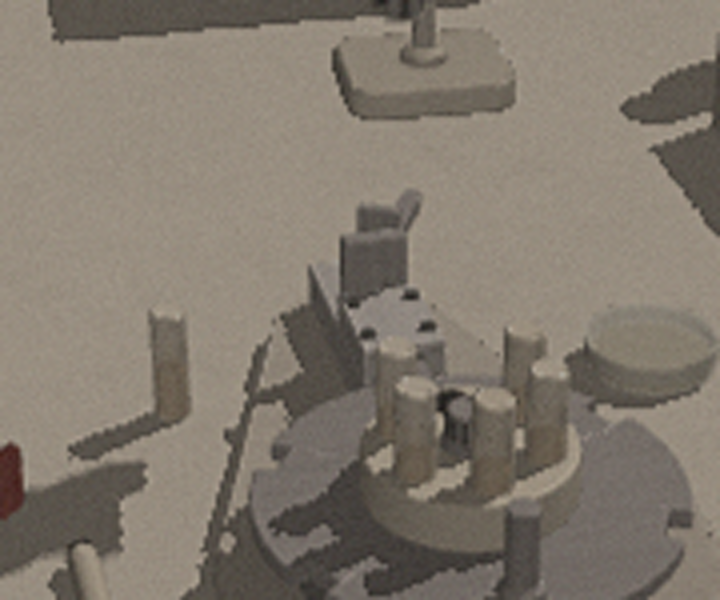

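Emit:
jog_arm([
  [[0.004,-0.035,0],-0.17,0],
  [[0.004,-0.035,0],-0.17,0],
  [[0.004,-0.035,0],-0.17,0],
  [[0.004,-0.035,0],-0.17,0],
  [[0.004,-0.035,0],-0.17,0],
])

```text
clock: 12.35
ee_pos: [0.5858, -0.2708, 0.1604]
orientation: [-0.308, 0.951, -0.0, -0.0]
contact_force: [-0.5, -0.5, 0.0]
grip_width: -0.0003
grip_force: 0.0
```

Emit:
jog_arm([
  [[0.005,-0.035,0],-0.17,0],
  [[0,-0.009,0],-0.17,0],
  [[0,0,0],-0.17,0],
  [[0,0,0],0,0],
])

```text
clock: 12.85
ee_pos: [0.5907, -0.3139, 0.1603]
orientation: [-0.062, 0.998, 0.0, -0.0]
contact_force: [-0.3, -0.2, -0.2]
grip_width: -0.0
grip_force: 0.0
```

Emit:
jog_arm([
  [[0.003,-0.003,-0.04],0,0],
  [[0,0,-0.035],0,0],
  [[0,0,-0.02],0,0],
  [[0,0,-0.007],0,0],
  [[0,0,0],0,0],
])

```text
clock: 13.48
ee_pos: [0.5941, -0.3172, 0.0597]
orientation: [-0.061, 0.998, -0.0, 0.0]
contact_force: [-0.8, 0.1, -0.0]
grip_width: 0.0002
grip_force: 0.0
```

Emit:
jog_arm([
  [[-0.005,0,0],0,0],
  [[-0.005,0,0],0,0],
  [[0,0,0],0,0],
])

```text
clock: 13.85
ee_pos: [0.5836, -0.3173, 0.0596]
orientation: [-0.061, 0.998, -0.0, 0.0]
contact_force: [-0.4, -0.6, 0.8]
grip_width: 0.0
grip_force: 0.0
```

Emit:
jog_arm([
  [[-0.002,0,0],0,0],
  [[0,0,0],0,0],
])

```text
clock: 14.1
ee_pos: [0.5817, -0.3171, 0.059]
orientation: [-0.061, 0.998, -0.0, 0.0]
contact_force: [-0.0, -0.4, -0.2]
grip_width: -0.0001
grip_force: 0.1
```

Emit:
jog_arm([
  [[-0.0025,0,0],0,0],
  [[0,0,0],0,0],
])

```text
clock: 14.35
ee_pos: [0.5797, -0.3172, 0.059]
orientation: [-0.061, 0.998, -0.0, 0.001]
contact_force: [3.9, -1.2, -1.3]
grip_width: 0.0
grip_force: 1.6
```

Emit:
jog_arm([
  [[-0.0015,0,0],0,0],
  [[0,0,0],0,0],
])

```text
clock: 14.6
ee_pos: [0.5795, -0.3172, 0.0591]
orientation: [-0.061, 0.998, -0.0, 0.002]
contact_force: [7.9, -2.7, -3.0]
grip_width: -0.0001
grip_force: 3.9
```

Held at 8 N with no movement. One more small press, then let go and clear.

Emit:
jog_arm([
  [[-0.001,0,0],0,0],
  [[0,0,0],0,0],
  [[0,0,0],0,0],
])

```text
clock: 14.98
ee_pos: [0.5794, -0.3172, 0.0591]
orientation: [-0.061, 0.998, -0.001, 0.003]
contact_force: [10.6, -2.8, -5.3]
grip_width: -0.0001
grip_force: 5.4
```

Emit:
jog_arm([
  [[0.005,0,0],0,0],
  [[0.01,0,0],0,0],
  [[0,0,0.04],0,0],
  [[0,0,0.05],0,0],
  [[0,0,0.04],0,0],
])

```text
clock: 15.6
ee_pos: [0.5919, -0.3172, 0.191]
orientation: [-0.061, 0.998, -0.0, 0.0]
contact_force: [0.5, -0.4, 0.3]
grip_width: 0.0001
grip_force: 0.0
```

```bash
python3 - <<'E'
from h import *
a=eyes.get_image("top"); o=ctrl.get_obs(); print(o["ee_pos"],o["contact_force"].round(1))
R,t=cam(a);K=np.array(a["K"]); v,u=np.mgrid[0:420,0:560]
P=(np.stack([(u-K[0,2])/K[0,0],(v-K[1,2])/K[1,1],np.ones_like(u)],-1)*a["depth"][...,None]-t)@R
C=np.array([.559,-.256]);g=np.array([np.cos(np.radians(94.8)),np.sin(np.radians(94.8))])
rel=P[...,:2]-C; l=rel@g; w=rel@np.array([-g[1],g[0]])
m=(l>.12)&(l<.2)&(abs(w)<.02)&(P[...,2]>.062)&(P[...,2]<.08); print(m.sum(),"tab centre (home 0.1445)",l[m].mean(),P[m][:,2].mean())
save(a,"j.png",(190,90,470,300),2.8)
E
```

```text
[ 0.59316154 -0.31845315  0.19772716] [-1.2 -0.8  5.5]
0 tab centre (home 0.1445) nan nan<stdin>:7: RuntimeWarning: Mean of empty slice.
  ret = ret.dtype.type(ret / rcount)
```

View pics/j.png

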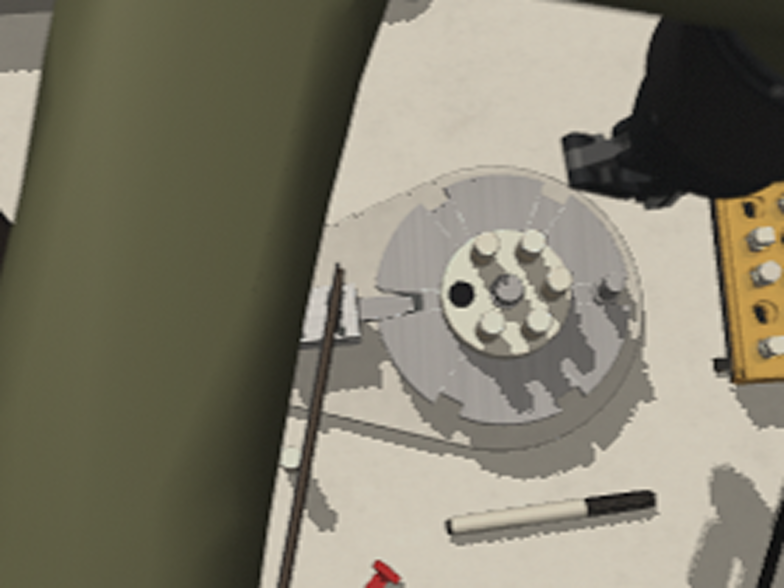

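```bash
python3 - <<'E'
from h import *
a=eyes.get_image("top"); p=atz(a,190+416/2.8,90+303/2.8,.04); print("nose r",np.hypot(p[0]-.559,p[1]+.256))
o=ctrl.get_obs(); print(o["contact_force"].round(1),o["joint_velocities"].round(3))
print(ctrl.hand_in())
E
```

```text
nose r 0.05389301336430034
[0.4 0.8 1. ] [ 0.001  0.026 -0.077 -0.034  0.045 -0.001]
the job is handed in; nothing more can be done
None
```

The carousel is locked: the deep slot is in front of the bar and the bar is home against its stop (nose measured about 54 mm from the axis). The finger post held under a press of about 11 N, and the arm was clear when I handed the job in at about 16 s; no verdict came back.

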